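# Load the cell tray and test the orange cell

## Robot

A 6-joint arm with a two-finger parallel gripper is mounted at the origin on the work surface. World frame = base frame: x ahead of the robot, y to its left, z up, the work surface at z = 0. Lengths are in m, angles in rad, forces in N, time in s.
With the tool pointing down it reaches from about 0.3 to 1 m from the base axis. Payload 5.1 kg.
Tool frame: the origin (TCP) lies at the centre of the arm's flange, where the gripper is bolted on; the fingertips stand 190 mm ahead of it and the grasp point (between the pads) lies 171 mm ahead of it; z points along the fingers, y is the direction in which the jaws open and shut (so a half turn about z gives the same grasp; the last joint's range is limited). The gripper opens to 95 mm and grips with 3 to 60 N. Pads are 20 mm wide; open, the fingers measure 119 mm over their backs; the gripper's body (75 mm by 180 mm) begins 59 mm behind the grasp point.
Start: joints at [1.036, 0.124, 1.65, -0, 1.367, -0.083], TCP at [0.284, 0.585, 0.405] pointing down, gripper open.
Joint ranges: [-2.61, 2.61], [-1.02, 2.33], [0.03, 2.71], [-1.35, 4.49], [0.32, 2.68], [-2.91, 2.91]. Speed limits (rad/s): [2.57, 2.57, 3.14, 3.14, 3.14, 3.14].

## Interface

Orientations are given as a unit quaternion [x, y, z, w].
In Python, from bench import robot gives the robot as it stands. Calls block until the motion is done:
- robot.reach(position, orientation): joint-space move of the TCP to a pose.
- robot.move_straight(position, attitude=None, velocity=0.15, guard=None): straight line of the TCP; attitude=None keeps the orientation; velocity is the mean speed in m/s. With guard (N) it stops when the force on the tool has changed by that much, and returns True; else False.
- robot.move_joints(angles): joint-space move.
- robot.set_gripper(opening, force=None): finger opening in m; force is the grip in N (None keeps the last); returns when the fingers have stopped.
- robot.sleep(seconds).
- robot.ik(position, orientation): joint angles nearest the present ones, or None.
- robot.snapshot(name): name is "scene" or "top"; returns the picture (400x640x3 uint8, red, green, blue); there is no depth.
- robot.camera_info(name): a dict with "vfov" (degrees; the focal length in pixels is half the picture's height over the tangent of half this angle, whatever the lens; pixels are square), "cx", "cy" (the principal point, pixels), "k1" (the pictures are not rectified: a ray, as slopes to the right and down, at radius r is drawn at 1 + k1 r^2 times it, then the intrinsics apply), "origin" and "rotation" of the camera in the world. Camera axes: x right, y up, looking along -z (the intrinsics and any distortion apply to the point x, -y, -z); pixel columns grow to the right and rows downward; lengths in m; the calibration is good to about 2 mm. A picture is of the moment at which its call begins. camera_info takes no time and is no camera call.
A pose or a line that the arm cannot do raises robot.IKError and nothing moves.
- robot.close_job(): hands the job in, once; it reports no verdict.
Readings, each from a call of its own:
- robot.read_clock(): time.
- robot.read_joint_pos(): joint angles.
- robot.read_joint_vel(): joint speeds.
- robot.read_joint_torque(): joint torques, N m.
- robot.read_ee_pos(): TCP position.
- robot.read_tcp_rot(): TCP orientation.
- robot.read_force(): force on the tool from outside, world axes, zero at the start.
- robot.read_ft_torque(): the same for the moment, N m.
- robot.read_opening(): finger opening in m.
Only numpy, scipy, OpenCV 4.12 (cv2) and the standard library are available. Lean on these libraries where they do the work, as an engineer would, in place of code of your own. Each camera call takes 0.05 s, during which the arm holds its last target.

## Task

Stand the loose orange cell and the loose green cell upright in the two empty compartments of the blue tray, one in each (either way round), and let go of them. Then take the yellow cell tester out of its slanted stand and hold it upright, tip down, with its spring tip on the middle of the orange cell's brass cap, pressing lightly so that the plunger is partly pushed in but not bottomed. Finish while still holding it there, with the grey cell still in its compartment and everything else on the bench left where it is.

Things in the scene. Friction and masses are not known exactly. Their poses are not given: they have to be found in the camera images.
- tray: Blue open tray fixed to the bench, 70 mm (its x) by 160 mm (its y), walls 26 mm high, 4 mm thick; floor 4 mm. Origin: centre of its underside. Three compartments in a row along its y, each 62 (x) by 48 mm (y) inside, centred at y = -52, 0, +52 mm; the first holds the grey cell, the others are empty. Cells stand 48 mm out above the walls: hold them high up, fingers on the tray's x sides.
- orange_cell_mid (a point): Centre, half-way up (35 mm above its foot), of the loose orange cylindrical battery cell. It is 32 mm in diameter and 70 mm tall plus a flat metal cap on top (18 mm across, 2 mm high), 0.14 kg nominal, standing upright on the bench at the start. z points up out of its cap.
- orange_cell_cap (a point): Centre of the top face of the orange cell's brass cap, 37 mm above orange_cell_mid: the spot to be tested.
- green_cell_mid (a point): Centre, half-way up (35 mm above its foot), of the loose green cell with steel cap. It is 32 mm in diameter and 70 mm tall plus a flat metal cap on top (18 mm across, 2 mm high), 0.14 kg nominal, standing upright on the bench at the start.
- grey_cell_mid (a point): Centre, half-way up, of the grey cell, same size, which already stands in the tray; leave it there.
- stand: Fixed tester stand: a dark base plate 120 x 90 x 10 mm with a slanted aluminium tube, 32 mm outside, that leans 25 degrees towards the stand's -x. Origin: on the bench at the stand's centre. The tester slides out along the tube's axis; 45 mm of pull along that axis frees its barrel and 70 mm frees it entirely.
- tester_grip (a point): Point on the axis of the yellow cell tester where it is best held: round barrel 22 mm in diameter, 165 mm long with the tip, about 0.1 kg. It is 128 mm from the tip, 37 mm from the far end and 48 mm (along the axis) above the stand's tube. Its z axis runs from tip to far end; at the start it leans about 27 degrees from vertical towards the stand's -x.
- tester_tip (a point): End of the tester's brass spring plunger (5 mm thick, round end), 128 mm along -z from tester_grip; it peeps out just below the stand's tube at the start, touching nothing.
- plunger (a joint): How far the plunger is pushed into the tester: 0 = fully out, 0.010 m = bottomed. Spring: about 1 N to start moving, then 0.4 N per mm (3 N half-way in, 5 N when bottomed).
- spool: Grey spool, 56 mm across, 40 mm high; leave it. Origin under its centre.
- pen_jar: Glass jar of pencils, 66 mm across, 160 mm high with the pencils; leave it. Origin under its centre.
- screwdriver: Red-handled screwdriver, 170 mm long, lying on the bench along its x; leave it.
- parts_box: White two-part box, 100 x 75 x 35 mm; leave it. Origin under its centre.
- module: Small black panel meter, 30 x 42 x 54 mm, standing on the bench; leave it. Origin under its centre.
Not all that is in view belongs to the job. Leave any turquoise look-alike of the part that bears tester_grip alone.

How it is judged:
By the outcome, as a careful person would: the job done as asked, in the order asked, and still so for the second after the job is handed in, while the arm keeps its last pose, push and grip.
It also fails if it takes over 67 s, if anything falls off the work surface, if the arm or the gripper's body presses on something with over 40 N, if the wrist force passes 120 N, or if a joint passes its speed limit or range.

## Working session

There is one attempt and no reset: what is moved stays moved. The work goes in short steps, each a Python script; the robot and the scene stay as the last script left them, time stands still between calls to the robot, and variables do not carry over. Pictures are saved under pics/ and viewed, and the job is handed in when it is done.

```bash
ls -la; mkdir -p pics; python3 - <<'E'
from bench import robot
import cv2
for n in ("scene","top"):
    im=robot.snapshot(n); cv2.imwrite(f"pics/{n}0.png",im[:,:,::-1]); print(robot.camera_info(n))
print(robot.read_clock(),robot.read_ee_pos(),robot.read_tcp_rot(),robot.read_opening())
E
```

```text
total 12
drwxr-xr-x  3 agent agent 4096 Dec  7 16:08 .
drwxr-xr-x 23 root  root  4096 Dec  7 16:08 ..
drwxr-xr-x  2 agent agent 4096 Dec  7 16:08 pics
{'vfov': 51.752061141461624, 'cx': 315.5032853785543, 'cy': 203.37004299099053, 'k1': -0.014095300906783747, 'origin': array([ 1.44512286, -0.43602121,  0.79075888]), 'rotation': array([0.37479458, 0.26579902, 0.50417514, 0.73122318])}
{'vfov': 44.68420323614826, 'cx': 314.4797196276194, 'cy': 197.92610095484025, 'k1': -0.08143691548098089, 'origin': array([ 0.26585669, -0.09693825,  1.55247418]), 'rotation': array([ 0.06982137, -0.06953315, -0.69991459,  0.70739641])}
0.1 [0.28368586 0.58458293 0.40362938] [ 2.23991891e-01  9.74590574e-01 -8.80201462e-04 -2.67258661e-04] 0.09520334334928371
```

View pics/scene0.png

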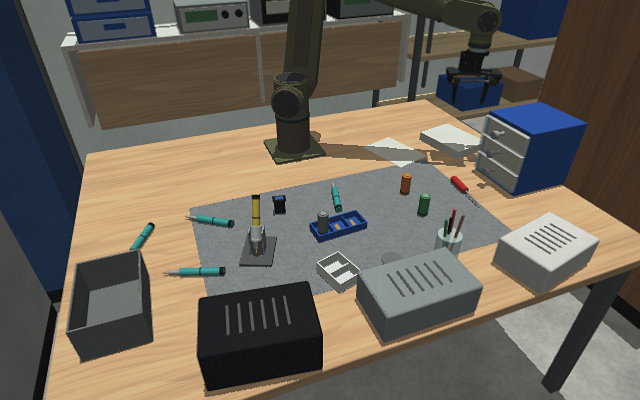

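View pics/top0.png

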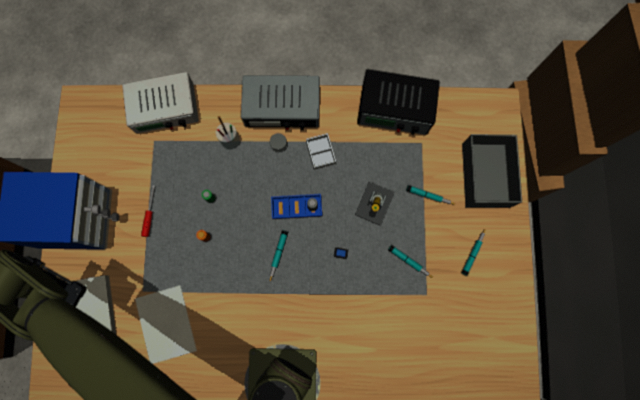

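The scene picture shows the tray at about (338,226), the orange cell at (405,183), the green cell at (424,204) and the yellow tester in its stand at (257,225). There are several turquoise look-alikes lying around. In the top picture, the tray is at (297,207), orange at (203,236), green at (208,197), and the stand at (375,204). I'll enlarge these areas.

```bash
python3 - <<'E'
import cv2,numpy as np
t=cv2.imread("pics/top0.png");s=cv2.imread("pics/scene0.png")
def c(im,x,y,w,h,k):return cv2.resize(im[y:y+h,x:x+w],None,fx=k,fy=k,interpolation=cv2.INTER_NEAREST)
a=c(t,260,170,140,60,5);cv2.imwrite("pics/t1.png",a)
b=c(s,225,175,150,100,5);cv2.imwrite("pics/s1.png",b)
d=np.hstack([c(t,190,180,50,65,6),c(s,385,160,60,65,6)]);cv2.imwrite("pics/c1.png",d)
E
```

```text
(no output)
```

View pics/t1.png

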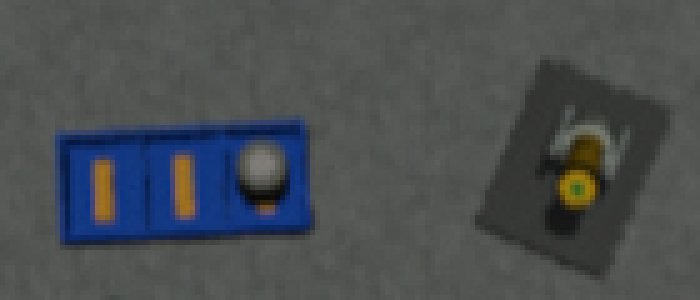

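View pics/s1.png

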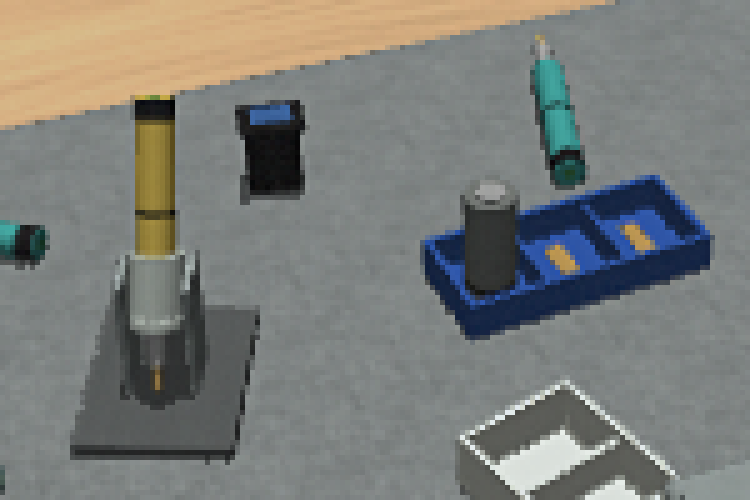

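View pics/c1.png

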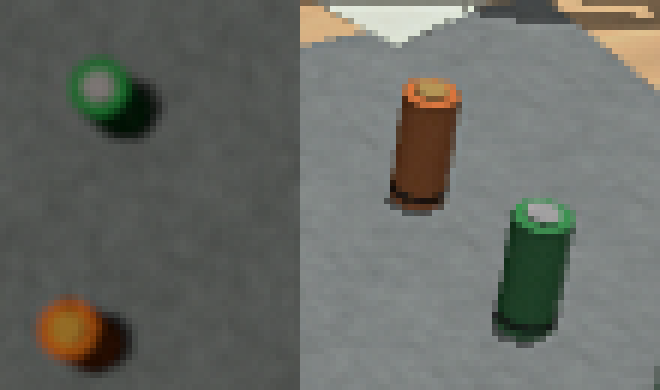

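```bash
cat > vis.py <<'E'
import numpy as np,cv2
from scipy.spatial.transform import Rotation as R
from bench import robot
def intr(n):
    i=robot.camera_info(n);f=200/np.tan(np.radians(i['vfov']/2));return i,f
def ray(n,u,v):
    i,f=intr(n);d=np.array([(u-i['cx'])/f,(v-i['cy'])/f]);s=d.copy()
    for _ in range(20): s=d/(1+i['k1']*(s@s))
    w=R.from_quat(i['rotation']).apply([s[0],-s[1],-1]);return np.array(i['origin']),w/np.linalg.norm(w)
def on_z(n,u,v,z):
    o,d=ray(n,u,v);return o+d*(z-o[2])/d[2]
def tri(p,q):
    (o1,d1),(o2,d2)=ray('scene',*p),ray('top',*q)
    A=np.c_[d1,-d2];t=np.linalg.lstsq(A,o2-o1,rcond=None)[0]
    a,b=o1+t[0]*d1,o2+t[1]*d2;return (a+b)/2,np.linalg.norm(a-b)
def proj(n,P):
    i,f=intr(n);c=R.from_quat(i['rotation']).inv().apply(np.asarray(P)-i['origin'])
    s=np.array([c[0],-c[1]])/-c[2];s=s*(1+i['k1']*(s@s));return s*f+[i['cx'],i['cy']]
def blob(n,im,lo,hi,roi):
    x,y,w,h=roi;hsv=cv2.cvtColor(im,cv2.COLOR_RGB2HSV)
    m=cv2.inRange(hsv,lo,hi);k=np.zeros_like(m);k[y:y+h,x:x+w]=m[y:y+h,x:x+w]
    c=max(cv2.findContours(k,cv2.RETR_EXTERNAL,cv2.CHAIN_APPROX_NONE)[0],key=cv2.contourArea)
    return c,k
E
python3 - <<'E'
from vis import *
np.set_printoptions(precision=4,suppress=True)
t=cv2.imread("pics/top0.png")[:,:,::-1].copy();s=cv2.imread("pics/scene0.png")[:,:,::-1].copy()
ht=cv2.cvtColor(t,cv2.COLOR_RGB2HSV);hs=cv2.cvtColor(s,cv2.COLOR_RGB2HSV)
print(ht[197,206],ht[195,203],ht[236,203],ht[235,205], hs[174,406],hs[195,424])
def cap(n,im,lo,hi,roi):
    c,m=blob(n,im,lo,hi,roi);(u,v),r=cv2.minEnclosingCircle(c);x,y,w,h=cv2.boundingRect(c)
    M=cv2.moments(c);return (u,v,r,x+(w-1)/2,y+(h-1)/2,w,h,M['m10']/M['m00'],M['m01']/M['m00'])
for nm,lo,hi,rt in (("orange",(3,120,90),(25,255,255),(192,225,25,22)),("green",(45,60,70),(85,255,255),(195,185,30,30))):
    a=cap('top',t,lo,hi,rt);print(nm,np.array(a),on_z('top',a[3],a[4],.07))
c,m=blob('top',t,(105,120,40),(130,255,255),(262,185,70,45))
r=cv2.minAreaRect(c);b=cv2.boxPoints(r);print(r)
W=np.array([on_z('top',*p,.026) for p in b]);print(W[:,:2],W.mean(0),[np.linalg.norm(W[i]-W[i-1]) for i in range(4)])
for z,tag in((.07,'grey'),):pass
# stand base
g=cv2.GaussianBlur(t,(3,3),0)
hsv=cv2.cvtColor(g,cv2.COLOR_RGB2HSV); print(hsv[195,392],hsv[215,400],hsv[203,362],hsv[185,372])
# yellow
y=cap('top',t,(18,140,60),(38,255,255),(365,185,25,35));print('yel',np.array(y))
print(t[200:214,368:384].tolist()[7])
E
```

```text
[ 63 109 103] [ 62  87 105] [ 15 214 138] [ 13 228 133] [ 20 134 181] [165   3 160]
orange [200.9348 234.2826   5.2252 201.     234.5     11.      10.     200.8983
 234.4492] [0.4439 0.253  0.07  ]
green [206.     194.       5.3853 206.     194.      11.      11.     205.7678
 193.9195] [0.5712 0.2443 0.07  ]
((296.07733154296875, 205.9696044921875), (22.4426212310791, 50.298805236816406), 86.98721313476562)
[[ 0.5756  0.0467]
 [ 0.586  -0.1141]
 [ 0.5133 -0.1185]
 [ 0.5031  0.0409]] [ 0.5445 -0.0363  0.026 ] [np.float64(0.07277923139840489), np.float64(0.16114373160142237), np.float64(0.0728078732204), np.float64(0.15968839693078418)]
[60  9 58] [53 11 89] [60  9 55] [45  9 54]
yel [375.     207.5      4.0312 375.     207.5      9.       8.     375.
 207.3008]
[[55, 55, 54], [52, 54, 53], [45, 46, 47], [75, 61, 25], [144, 114, 14], [147, 123, 14], [89, 107, 26], [51, 97, 31], [93, 107, 27], [153, 125, 17], [145, 113, 12], [65, 51, 14], [24, 25, 26], [40, 43, 42], [53, 54, 53], [53, 54, 54]]
```

```bash
python3 - <<'E'
from vis import *
np.set_printoptions(precision=4,suppress=True)
t=cv2.imread("pics/top0.png")[:,:,::-1].copy();s=cv2.imread("pics/scene0.png")[:,:,::-1].copy()
# caps in scene: brighter than bodies
hs=cv2.cvtColor(s,cv2.COLOR_RGB2HSV)
def cen(m,x,y,w,h):
    k=np.zeros_like(m);k[y:y+h,x:x+w]=m[y:y+h,x:x+w];n,l,st,c=cv2.connectedComponentsWithStats(k);i=1+np.argmax(st[1:,4]);return c[i],st[i]
oc=cen(cv2.inRange(hs,(3,90,140),(25,255,255)),395,165,20,20)   # top disc (ring+cap)
gc=cen(cv2.inRange(hs,(0,0,120),(180,40,255)),419,190,14,10)
gr=cen(cv2.inRange(hs,(40,60,90),(90,255,255)),415,188,25,15)
print(oc,gc,gr)
for nm,p,q in(("orange",oc[0],(201,234.5)),("green",gc[0],(206,194))):
    print(nm,on_z('scene',*p,.07),tri(p,q))
# stand plate in top view
g=cv2.GaussianBlur(t,(3,3),0).astype(int).sum(2)
m=((g<190)).astype(np.uint8)*255;k=np.zeros_like(m);k[178:230,350:402]=m[178:230,350:402]
k=cv2.morphologyEx(k,cv2.MORPH_OPEN,np.ones((3,3)));
k=cv2.morphologyEx(k,cv2.MORPH_CLOSE,np.ones((11,11)))
c=max(cv2.findContours(k,0,1)[0],key=cv2.contourArea);r=cv2.minAreaRect(c);b=cv2.boxPoints(r);W=np.array([on_z('top',*p,.01) for p in b])
print(r,W[:,:2],W.mean(0),[np.linalg.norm(W[i]-W[i-1]) for i in range(4)])
cv2.imwrite("pics/m.png",cv2.resize(cv2.drawContours(t[:,:,::-1].copy(),[b.astype(int)],0,(0,0,255),1)[170:235,340:410],None,fx=8,fy=8,interpolation=0))
# yellow end disc incl. green centre, top and scene
for r in range(190,200): print([tuple(x) for x in s[r,249:264,:3].tolist()][::2])
print(cen(cv2.inRange(hs,(10,150,120),(30,255,255)),250,240,15,15))
E
```

```text
(array([406.4286, 174.8571]), array([402, 173,  10,   5,  35], dtype=int32)) (array([426.061 , 192.9634]), array([419, 190,  14,  10,  82], dtype=int32)) (array([425.3529, 195.8529]), array([420, 193,  11,   6,  34], dtype=int32))
orange [0.4451 0.254  0.07  ] (array([0.4443, 0.2538, 0.0695]), np.float64(0.0014067522982784298))
green [0.562  0.2548 0.07  ] (array([0.5709, 0.2448, 0.0775]), np.float64(0.005012330663934592))
((373.973388671875, 203.36390686035156), (27.76923370361328, 37.0), 22.61986541748047) [[ 0.5195 -0.2223]
 [ 0.6327 -0.2694]
 [ 0.598  -0.3524]
 [ 0.4856 -0.3043]] [ 0.5589 -0.2871  0.01  ] [np.float64(0.08871703113252331), np.float64(0.12258522070121454), np.float64(0.09001104563709904), np.float64(0.1221942114316197)]
[(211, 174, 128), (215, 178, 132), (215, 180, 134), (214, 179, 131), (214, 174, 130), (208, 168, 126), (212, 172, 128), (215, 178, 132)]
[(215, 180, 134), (214, 180, 134), (215, 178, 131), (213, 173, 129), (214, 175, 130), (215, 180, 132), (216, 181, 134), (217, 180, 132)]
[(214, 180, 132), (216, 176, 132), (215, 176, 132), (216, 178, 132), (216, 18
[... 498 characters left out ...]
(26, 25, 28), (21, 24, 25), (4, 4, 5), (130, 135, 134), (128, 132, 132)]
[(124, 130, 131), (103, 109, 108), (20, 22, 23), (25, 25, 28), (20, 22, 26), (7, 6, 9), (133, 137, 137), (133, 138, 137)]
[(125, 130, 130), (105, 111, 111), (35, 32, 26), (39, 36, 31), (34, 34, 26), (24, 20, 11), (128, 133, 133), (128, 134, 134)]
[(124, 129, 128), (131, 137, 141), (94, 82, 39), (102, 89, 43), (93, 82, 40), (74, 63, 21), (125, 131, 131), (127, 132, 132)]Traceback (most recent call last):
  File "<stdin>", line 24, in <module>
  File "<stdin>", line 7, in cen
    return _wrapfunc(a, 'argmax', axis=axis, out=out, **kwds)
    return bound(*args, **kwds)
ValueError: attempt to get argmax of an empty sequence
```

View pics/m.png

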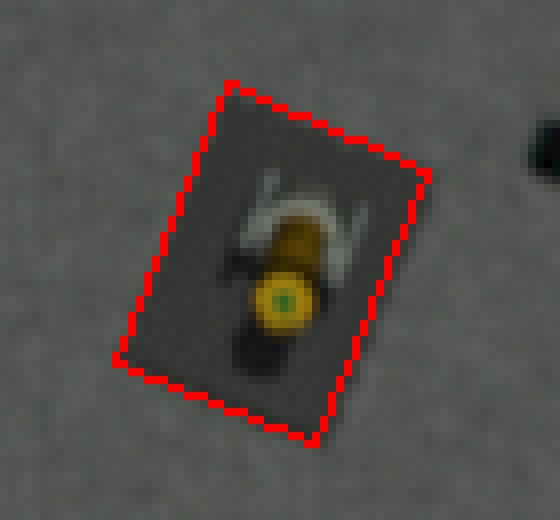

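```bash
python3 - <<'E'
import cv2
s=cv2.imread("pics/scene0.png");cv2.imwrite("pics/s2.png",cv2.resize(s[188:268,232:282],None,fx=7,fy=7,interpolation=0))
E
```

```text
(no output)
```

View pics/s2.png

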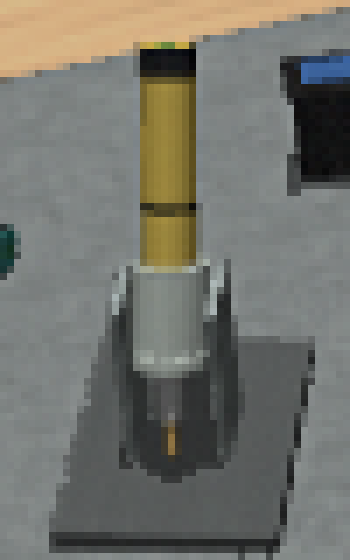

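```bash
python3 - <<'E'
from vis import *
np.set_printoptions(precision=4,suppress=True)
print('green',on_z('scene',425.2,195.6,.07),tri((425.2,195.6),(206,194)))
F,e=tri((255.5,193.9),(375,207.2));print('far end',F,e)
# expected from stand: yaw -22.6, lean 27
x=np.array([.923,-.384,0]);a=-x*np.sin(np.radians(27))+np.array([0,0,np.cos(np.radians(27))])
print('pred axis',a,'tip pred',F-.165*a, proj('scene',F-.165*a),'grip',F-.037*a)
# tip ray, |F-tip|=.165
from scipy.optimize import brentq
o,d=ray('scene',255.9,252.3);tt=np.linspace(.8,1.8,2001);D=np.array([np.linalg.norm(o+k*d-F) for k in tt])
i=[j for j in range(2000) if (D[j]-.165)*(D[j+1]-.165)<0];
for j in i:
    T=o+tt[j]*d;A=(F-T)/.165;print('tip',T,'axis',A,np.degrees(np.arccos(A[2])),np.degrees(np.arctan2(A[1],A[0])),'grip',F-.037*A)
# dark ring on the barrel and mouth in scene : predicted pixels for points along axis
for k in (0,.037,.085,.165): print(k,proj('scene',F-k*a),proj('top',F-k*a))
E
```

```text
green [0.5736 0.2443 0.07  ] (array([0.5718, 0.2451, 0.0686]), np.float64(0.0010038152401608935))
far end [ 0.5174 -0.2701  0.1677] 0.0004616517048057034
pred axis [-0.419   0.1743  0.891 ] tip pred [ 0.5865 -0.2989  0.0207] [256.2731 253.0349] grip [ 0.5329 -0.2766  0.1347]
tip [ 0.6535 -0.3103  0.0835] axis [-0.8249  0.2434  0.5104] 59.30979763749664 163.55735280081007 grip [ 0.5479 -0.2792  0.1488]
tip [ 0.5798 -0.2986  0.0177] axis [-0.3783  0.1725  0.9094] 24.581688421114585 155.48353333223855 grip [ 0.5313 -0.2765  0.1341]
0 [255.414  193.9011] [374.9218 207.1825]
0.037 [255.6068 207.3823] [375.6607 204.0343]
0.085 [255.8569 224.6804] [376.5663 200.1731]
0.165 [256.2731 253.0349] [377.9563 194.2415]
```

```bash
cat > act.py <<'E'
from vis import *
np.set_printoptions(precision=4,suppress=True)
TY=np.radians(3.7); TX=np.array([np.cos(TY),np.sin(TY),0]); TYv=np.array([-np.sin(TY),np.cos(TY),0])
TC=np.array([.5445,-.0363,0]); MID=TC; END=TC+.052*TYv
O=np.array([.4443,.2535,0]);G=np.array([.5716,.2447,0])
def quat(z,y):
    z=np.array(z,float);z/=np.linalg.norm(z);y=np.array(y,float);y-=z*(y@z);y/=np.linalg.norm(y)
    return R.from_matrix(np.c_[np.cross(y,z),y,z]).as_quat()
def tcp(p,q): return np.asarray(p)-.171*R.from_quat(q).apply([0,0,1])
FAR=np.array([.5174,-.2701,.1677]);SX=np.array([.923,-.384,0])
AX=-SX*np.sin(np.radians(27))+np.array([0,0,np.cos(np.radians(27))]);TG=FAR-.037*AX
E
python3 - <<'E'
from act import *
print('jar',on_z('scene',450,246,0),on_z('top',228,140,.08),on_z('top',225,120,.16),'spool',on_z('top',278,142,.04))
for sg in (1,-1):
    q=quat([0,0,-1],sg*TX)
    for p in (O,G,MID,END):
        print(sg,robot.ik(tcp(p+[0,0,.058],q),q),robot.ik(tcp(p+[0,0,.2],q),q))
for y in (SX,-SX,np.cross(AX,SX),-np.cross(AX,SX)):
    q=quat(-AX,y);q2=quat([0,0,-1],y)
    for a in (0,.09): print('t',a,robot.ik(tcp(TG+a*AX,q),q))
    print('test',robot.ik(tcp(MID+[0,0,.2],q2),q2))
E
```

```text
jar [0.7367 0.2342 0.    ] [0.7448 0.1816 0.08  ] [0.7822 0.1787 0.16  ] spool [0.7524 0.0258 0.04  ]
1 [ 0.4135 -0.0004  2.0973 -0.      1.0447  0.3489] [ 0.4135 -0.1634  1.9906 -0.      1.3144  0.3489]
1 [ 0.3182  0.2291  1.8447 -0.      1.0678  0.2536] [ 0.3182  0.0855  1.7492 -0.      1.3069  0.2536]
1 [-0.1649  0.0737  2.0207 -0.      1.0471 -0.2295] [-0.1649 -0.0835  1.9183 -0.      1.3067 -0.2295]
1 [-0.0704  0.0645  2.0305 -0.      1.0466 -0.1349] [-0.0704 -0.0934  1.9276 -0.      1.3074 -0.1349]
-1 [ 0.4135 -0.0004  2.0973 -0.      1.0447 -2.7927] [ 0.4135 -0.1634  1.9906 -0.      1.3144 -2.7927]
-1 [ 0.3182  0.2291  1.8447 -0.      1.0678 -2.888 ] [ 0.3182  0.0855  1.7492 -0.      1.3069 -2.888 ]
-1 None None
-1 None None
t 0 [-0.6132 -0.1474  2.1454  0.1559  0.6881 -0.3165]
t 0.09 [-0.6337 -0.34    2.1586  0.1415  0.8685 -0.3059]
test [-0.1649 -0.0835  1.9183 -0.      1.3067  0.2293]
t 0 [-0.6132 -0.1474  2.1454  0.1559  0.6881  2.825 ]
t 0.09 [-0.6337 -0.34    2.1586  0.1415  0.8685  2.8357]
test None
t 0 [-0.6132 -0.1474  2.1454  0.1559  0.6881 -1.8873]
t 0.09 [-0.6337 -0.34    2.1586  0.1415  0.8685 -1.8767]
test [-0.1649 -0.0835  1.9183 -0.      1.3067 -1.3415]
t 0 [-0.6132 -0.1474  2.1454  0.1559  0.6881  1.2543]
t 0.09 [-0.6337 -0.34    2.1586  0.1415  0.8685  1.2649]
test [-0.1649 -0.0835  1.9183 -0.      1.3067  1.8001]
```

The positions are consistent between both views, and the grasps are reachable. Next I'll pick the orange cell.

```bash
cat >> act.py <<'E'
ZG=.057
def place(p,dst,gw=.075):
    q=quat([0,0,-1],TX);ck=lambda m:print(m,robot.read_clock(),robot.read_ee_pos()-tcp([0,0,0],q),robot.read_opening(),robot.read_force())
    robot.set_gripper(gw); robot.reach(tcp(p+[0,0,.17],q),q); ck('above')
    b=robot.move_straight(tcp(p+[0,0,ZG],q),velocity=.12,guard=15);ck(('down',b))
    if b: return
    robot.set_gripper(0.02,20);ck('gripped')
    robot.move_straight(tcp(p+[0,0,.15],q),velocity=.15)
    robot.reach(tcp(dst+[0,0,.15],q),q);ck('over')
    im=np.hstack([robot.snapshot('scene')[150:280,200:460]]);cv2.imwrite('pics/over_%d.png'%(100*robot.read_clock()),cv2.resize(im[:,:,::-1],None,fx=3,fy=3))
E
python3 - <<'E'
from act import *
place(O,MID)
E
ls pics
```

```text
above 2.0917 [0.4443 0.2542 0.1705] 0.0752086801182981 [ 0.7913 -0.5023 -0.2503]
('down', False) 3.1833 [0.4447 0.2537 0.0579] 0.07501948483857374 [0.2433 0.303  0.7058]
gripped 3.95 [0.4444 0.2535 0.057 ] 0.031744521269979196 [ 0.5112 -0.1229  0.9766]
over 5.8917 [ 0.5443 -0.0356  0.1495] 0.03166411235471652 [ 0.2844 -0.0083 -1.4426]
c1.png
m.png
over_594.png
s1.png
s2.png
scene0.png
t1.png
top0.png
```

View pics/over_594.png

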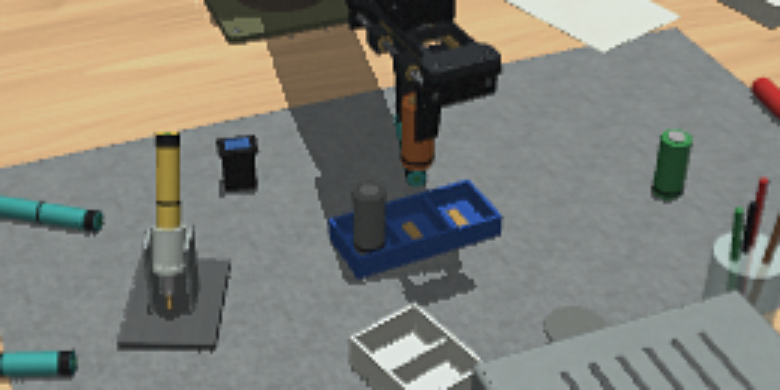

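```bash
cat >> act.py <<'E'
def lower(dst):
    q=quat([0,0,-1],TX);ck=lambda m:print(m,robot.read_clock(),robot.read_ee_pos()-tcp([0,0,0],q),robot.read_opening(),robot.read_force())
    robot.move_straight(tcp(dst+[0,0,ZG+.02],q),velocity=.12)
    b=robot.move_straight(tcp(dst+[0,0,ZG+.0025],q),velocity=.03,guard=4);ck(('low',b))
def letgo(dst):
    q=quat([0,0,-1],TX);p=robot.read_ee_pos()
    robot.set_gripper(.05); robot.move_straight([p[0],p[1],p[2]+.11],velocity=.15);print(robot.read_clock())
E
python3 - <<'E'
from act import *
lower(MID)
im=robot.snapshot('scene')[150:280,200:460];cv2.imwrite('pics/low1.png',cv2.resize(im[:,:,::-1],None,fx=3,fy=3))
E
```

```text
('low', True) 7.2417 [ 0.5446 -0.0363  0.0607] 0.03165333085630991 [-0.2479 -0.5582  3.2738]
```

View pics/low1.png

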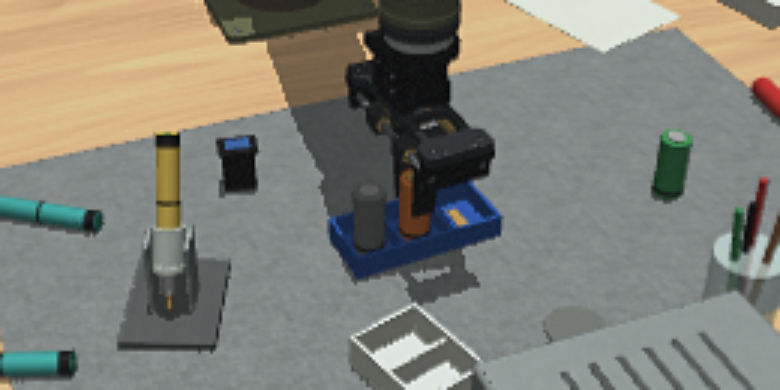

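The orange cell touched down at 3.7 mm, which matches the 4 mm floor, and the picture shows it in the middle compartment. I'll release it and fetch the green one.

```bash
python3 - <<'E'
from act import *
letgo(MID); place(G,END); lower(END)
im=robot.snapshot('scene')[150:280,200:460];cv2.imwrite('pics/low2.png',cv2.resize(im[:,:,::-1],None,fx=3,fy=3))
E
```

```text
8.7583
above 10.5083 [0.5717 0.2439 0.1699] 0.0749726024288491 [0.2107 0.1017 0.6899]
('down', False) 11.6 [0.5721 0.2448 0.0581] 0.07483269824844357 [-0.083  -0.0741 -0.0139]
gripped 12.3667 [0.5717 0.2447 0.057 ] 0.031795028158565546 [ 0.2408 -1.0046 -0.2512]
over 14.05 [0.5413 0.0161 0.1496] 0.03166300204989829 [-0.1421  0.5874 -0.8714]
('low', True) 15.4 [0.5412 0.0156 0.0607] 0.03161106007139153 [-0.2451 -0.2084  3.3389]
```

View pics/low2.png

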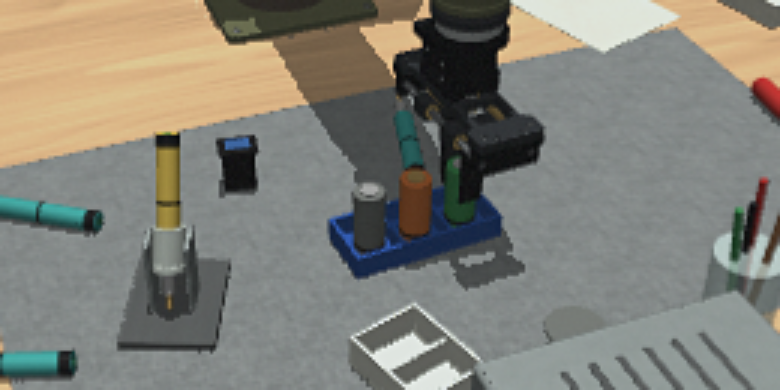

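```bash
python3 - <<'E'
from act import *
letgo(END)
q=quat(-AX,SX)
robot.set_gripper(.06)
p=robot.read_ee_pos(); 
robot.reach(tcp(TG+.1*AX,q),q);print(robot.read_clock())
b=robot.move_straight(tcp(TG,q),velocity=.1,guard=8);print(b,robot.read_clock(),robot.read_ee_pos()-tcp(TG,q),robot.read_force())
for n,(x,y,w,h) in (('scene',(200,140,200,130)),('top',(255,160,150,90))):
    im=robot.snapshot(n)[y:y+h,x:x+w];cv2.imwrite(f'pics/g1{n}.png',cv2.resize(im[:,:,::-1],None,fx=4,fy=4,interpolation=0))
E
```

```text
16.9167
18.475
False 19.625 [ 0.0002 -0.0001  0.0007] [0.0924 0.1995 0.4434]
```

View pics/g1scene.png

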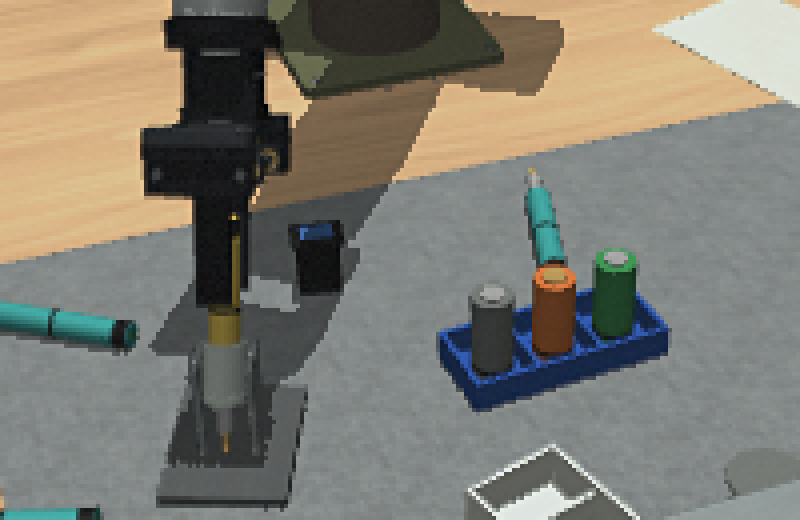

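View pics/g1top.png

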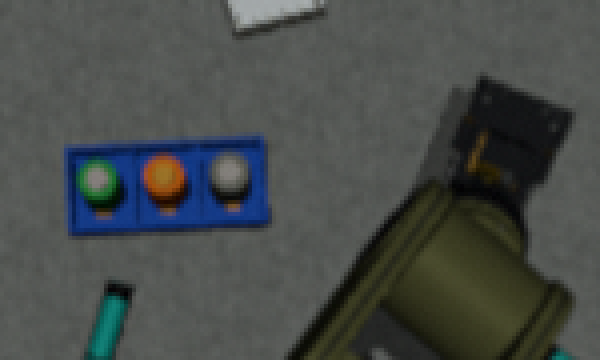

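All three cells stand upright in their compartments, with the orange cap at top-view (≈296,204). The fingers straddle the yellow barrel. Next I'll grip it and check the side load.

```bash
python3 - <<'E'
from act import *
q=quat(-AX,SX)
print(robot.read_force(),robot.read_ft_torque())
robot.set_gripper(.01,30);print(robot.read_opening(),robot.read_force(),robot.read_ft_torque())
r=robot.move_straight(tcp(TG+.03*AX,q),velocity=.06,guard=12);print(r,robot.read_force(),robot.read_clock())
im=robot.snapshot('scene')[140:270,200:400];cv2.imwrite('pics/g2.png',cv2.resize(im[:,:,::-1],None,fx=4,fy=4,interpolation=0))
E
```

```text
[0.455  0.4546 0.3344] [ 0.0521  0.3316 -0.0016]
0.021979263342111168 [ 1.5508 -1.6786 -0.6416] [-0.179  -0.0208 -0.0315]
False [ 1.9535 -0.5628  1.4194] 21.0833
```

View pics/g2.png

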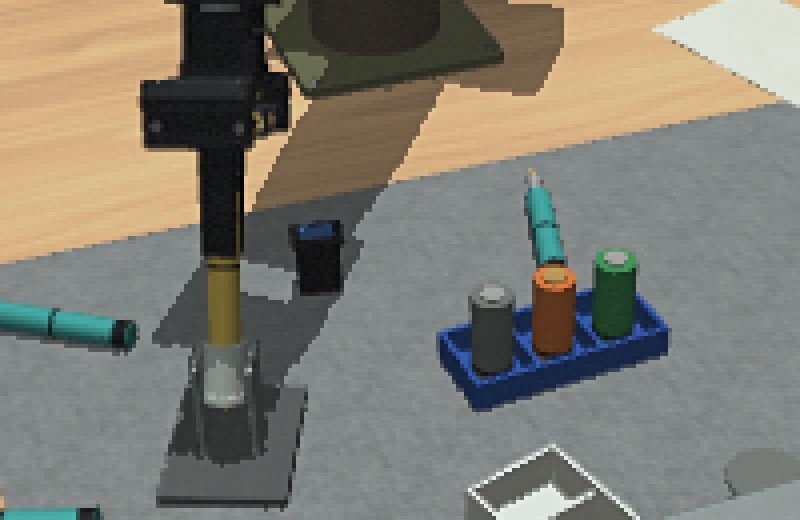

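```bash
python3 - <<'E'
from act import *
q=quat(-AX,SX);q2=quat([0,0,-1],SX)
r=robot.move_straight(tcp(TG+.10*AX,q),velocity=.1,guard=12);print(r,robot.read_force(),robot.read_opening())
if not r:
    robot.move_straight(tcp(TG+.10*AX+[0,0,.06],q),velocity=.15)
    robot.reach(tcp(MID+[0,0,.076+.128+.04],q2),q2)
    robot.sleep(.3)
    print(robot.read_clock(),robot.read_ee_pos(),robot.read_opening(),robot.read_force())
    for n,(x,y,w,h) in (('scene',(260,90,130,150)),('top',(255,140,150,90))):
        I=robot.snapshot(n);cv2.imwrite(f'pics/h_{n}_full.png',I[:,:,::-1]);im=I[y:y+h,x:x+w];cv2.imwrite(f'pics/h_{n}.png',cv2.resize(im[:,:,::-1],None,fx=4,fy=4,interpolation=0))
E
```

```text
False [-0.046   0.3782 -2.4079] 0.02198229751402844
23.7583 [ 0.5441 -0.0373  0.4154] 0.021799476462041462 [-0.2866 -0.3652 -1.3746]
```

View pics/h_scene.png

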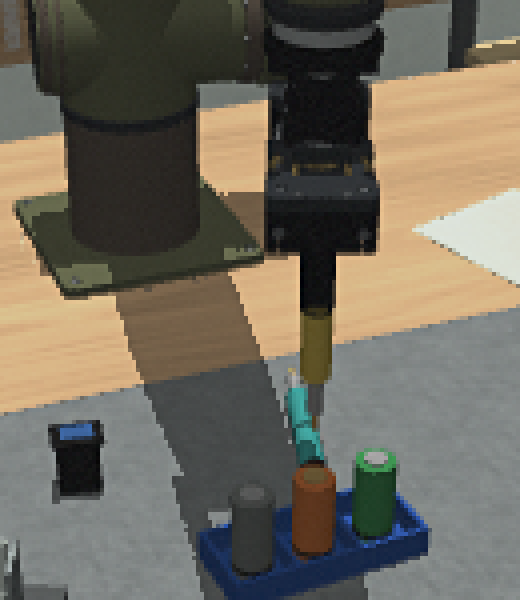

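View pics/h_top.png

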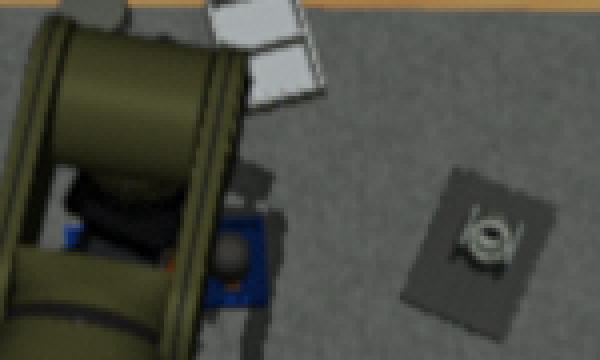

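```bash
python3 - <<'E'
from act import *
s=np.zeros((400,640,3),np.uint8);t=s.copy()
s[140:270,200:400]=cv2.imread('pics/g1scene.png')[2::4,2::4,::-1]
t[160:250,255:405]=cv2.imread('pics/g1top.png')[2::4,2::4,::-1]
print([x for x in s[208,330:346].tolist()]);print(s[200:216,338].tolist())
print(t[204,288:304].tolist());print(t[195:214,296].tolist())
h=cv2.imread('pics/h_scene_full.png')[:,:,::-1]
for r in range(185,206): print(r,h[r,334:344].tolist())
for P in ([.5445,-.0363,.078],[.5445,-.0363,.076]): print(proj('scene',P),proj('top',P))
p=robot.read_ee_pos(); print('tip exp',proj('scene',[p[0],p[1],p[2]-.171-.128]),proj('scene',[p[0],p[1],p[2]-.171-.03]))
E
```

```text
[[131, 137, 135], [129, 136, 134], [130, 138, 138], [152, 131, 111], [229, 123, 63], [213, 126, 66], [186, 157, 92], [186, 153, 89], [188, 154, 90], [188, 154, 90], [186, 154, 89], [199, 135, 73], [226, 122, 61], [187, 130, 89], [134, 145, 148], [133, 139, 139]]
[[64, 159, 153], [66, 164, 158], [67, 166, 161], [66, 166, 160], [43, 92, 92], [53, 33, 28], [138, 90, 52], [194, 159, 94], [188, 154, 90], [185, 153, 89], [136, 109, 65], [188, 108, 58], [181, 103, 56], [86, 51, 29], [92, 54, 30], [94, 56, 32]]
[[16, 54, 127], [12, 45, 112], [69, 59, 117], [154, 79, 56], [164, 83, 13], [147, 94, 28], [151, 110, 38], [153, 113, 38], [154, 114, 40], [147, 106, 37], [138, 87, 27], [161, 82, 14], [154, 73, 21], [67, 40, 65], [14, 49, 122], [20, 60, 137]]
[[52, 69, 112], [19, 40, 92], [18, 28, 64], [74, 50, 66], [136, 74, 47], [162, 93, 25], [160, 106, 31], [156, 115, 40], [155, 114, 39], [154, 114, 40], [150, 107, 36], [146, 91, 27], [148, 79, 19], [120, 59, 12], [63, 27, 5], [33, 9, 0], [52, 28, 2], [96, 67, 41], [84, 73, 101]]
185 [[144, 146, 147], [79, 79, 74], [105, 97, 66], [94, 80, 39], [9
[... 2737 characters left out ...]
4, 87, 85], [35, 84, 81], [62, 159, 154], [79, 120, 117], [137, 137, 137], [130, 134, 134], [126, 129, 129]]
203 [[35, 66, 66], [35, 85, 82], [36, 91, 88], [36, 88, 86], [34, 83, 81], [60, 153, 149], [43, 121, 117], [134, 133, 134], [132, 137, 135], [126, 130, 130]]
204 [[49, 69, 68], [34, 85, 83], [38, 90, 87], [31, 69, 67], [23, 50, 48], [25, 61, 60], [45, 129, 125], [98, 102, 101], [130, 135, 135], [130, 136, 136]]
205 [[46, 67, 66], [28, 80, 78], [31, 51, 50], [30, 21, 19], [29, 22, 20], [28, 15, 15], [24, 20, 22], [72, 91, 92], [133, 138, 137], [127, 135, 133]]
[338.1032 207.7443] [295.469  202.8928]
[338.0891 208.2939] [295.4934 203.0133]
tip exp [338.139  197.0216] [338.8812 167.6666]
```

Cap and tip both project within about 0.3 px of where I expect them: cap at scene (338.2,208.3) and tip at (338.4,197). The tip is about 40 mm above the cap, so I'll descend carefully.

```bash
python3 - <<'E'
from act import *
q2=quat([0,0,-1],SX)
avg=lambda n=15:np.mean([(robot.sleep(.02),robot.read_force())[1] for _ in range(n)],0)
ez=lambda:np.mean([(robot.sleep(.01),robot.read_ee_pos())[1] for _ in range(8)],0)
x,y=MID[:2]
robot.move_straight([x,y,.381],velocity=.06);robot.sleep(.3)
f0=avg();print('base',f0,ez(),robot.read_clock())
z=.381
while z>.366:
    z-=.0015;b=robot.move_straight([x,y,z],velocity=.01,guard=8);f=avg(8)-f0;print(round(z,4),b,f,ez()[2])
    if f[2]>1.9 or b: break
print(robot.read_clock())
for n,(x0,y0,w,h) in (('scene',(290,140,100,110)),):
    I=robot.snapshot(n);cv2.imwrite('pics/p_full.png',I[:,:,::-1]);cv2.imwrite('pics/p.png',cv2.resize(I[y0:y0+h,x0:x0+w,::-1],None,fx=5,fy=5,interpolation=0))
E
```

```text
base [-0.1159 -0.0196 -1.3177] [ 0.5445 -0.0363  0.381 ] 25.1917
0.3795 False [ 0.0438 -0.0338 -0.1771] 0.3794980061429464
0.378 False [0.2987 0.0022 0.1913] 0.3780219495328316
0.3765 False [ 0.2068 -0.0322  0.1206] 0.3765151051633167
0.375 False [ 0.1522 -0.22   -0.0227] 0.3749830198592351
0.3735 False [0.1249 0.1368 1.7762] 0.3736891694705273
0.372 False [-0.1704 -0.0614  2.2601] 0.37208062444130485
28.1917
```

View pics/p.png

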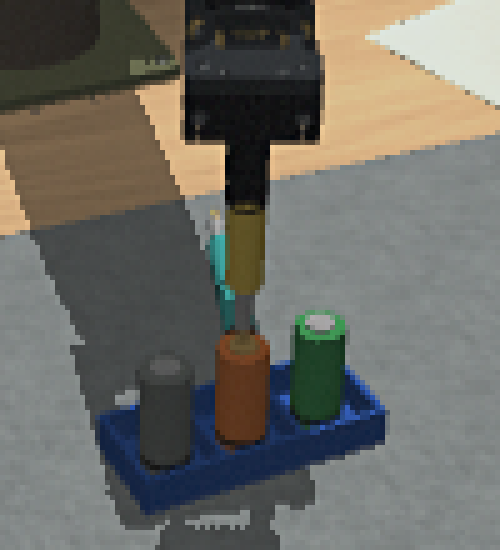

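```bash
python3 - <<'E'
from act import *
x,y=MID[:2]
avg=lambda n=25:np.mean([(robot.sleep(.02),robot.read_force())[1] for _ in range(n)],0)
print(robot.move_straight([x,y,.3702],velocity=.01,guard=8));robot.sleep(.3)
print(avg()-[-.116,-.02,-1.318],robot.read_ee_pos(),robot.read_tcp_rot(),robot.read_opening(),robot.read_clock())
I=robot.snapshot('scene');cv2.imwrite('pics/q_full.png',I[:,:,::-1]);cv2.imwrite('pics/q.png',cv2.resize(I[170:235,305:370,::-1],None,fx=9,fy=9,interpolation=0))
robot.sleep(1);print(avg()-[-.116,-.02,-1.318])
E
```

```text
False
[-0.023   0.0461  3.0739] [ 0.5445 -0.0363  0.3702] [0.8319 0.5549 0.0001 0.    ] 0.021597234244992998 29.2917
[-0.0021  0.0038  2.848 ]
```

View pics/q.png

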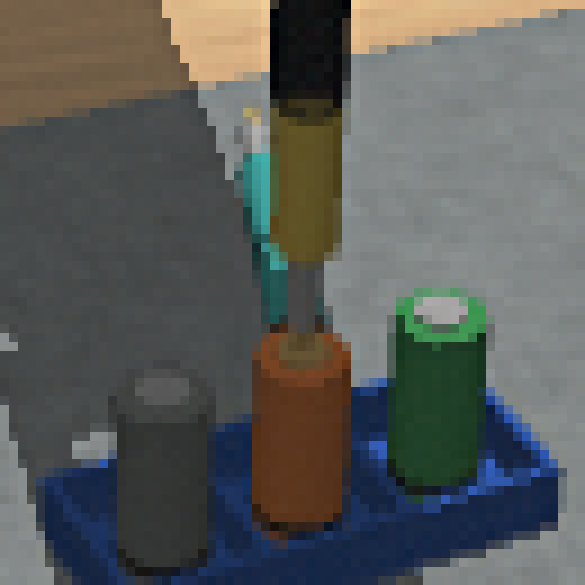

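View pics/q_full.png

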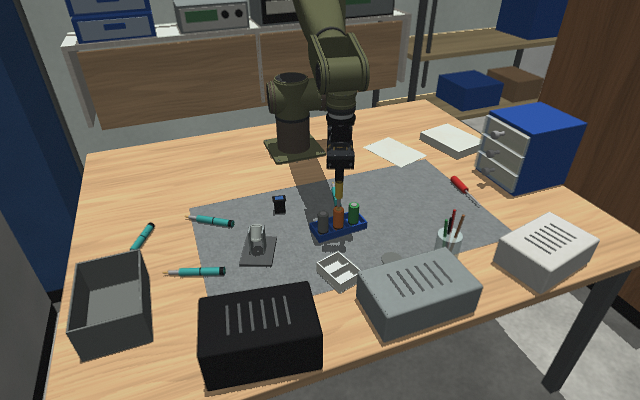

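The force is steady at about 2.9 N, so the plunger is roughly half in. The tip meets the cap at (338,208), the tester is upright, and nothing else has moved.

```bash
python3 -c "
from bench import robot
print(robot.read_clock()); print(robot.close_job())"
```

```text
30.7583
the job is handed in; nothing more can be done
None
```

I handed the job in at about 31 s. The orange cell stands in the middle compartment and the green cell in the free end one, both released. The arm is holding the yellow tester upright with its tip on the orange cell's brass cap.

- **Cells:** both touched down at 3.7 mm, which matches the 4 mm tray floor. The pictures afterwards showed all three cells upright in their compartments, with the grey one undisturbed.
- **Tester position:** the tip and the cap centre agreed to within about 1 px (roughly 3 mm) in the scene view, and the axis looked vertical to about 1°.
- **Plunger:** the push was steady at 2.8–3.1 N. From the spring data and about 4 mm of travel after first contact, I put it at 4–5 mm in, out of 10.
- **Rest of the bench:** the last scene picture shows nothing else moved.

**Not checked:** the arm hid the tip from the top camera, so along the scene camera's line of sight its centring on the cap rests on the jaws' centring and the arm's position reading. No check failed or disagreed.

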